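Seat the keyed vial rotor and lock its catch

ROBOT

A 6-joint arm with a two-finger parallel gripper is mounted at the origin on the work surface. World frame = base frame: x ahead of the robot, y to its left, z up, the work surface at z = 0. Lengths are in m, angles in rad, forces in N, time in s.
With the tool pointing down it reaches from about 0.3 to 0.775 m from the base axis. Payload 14.6 kg.
Tool frame: the origin (TCP) lies midway between the tips of the shut fingers; the grasp point (between the pads) lies 19 mm behind it (robot.grip_depth is the distance from the TCP to the grasp point, in m); z points along the fingers, x is the direction in which the jaws open and shut, and the axes are right-handed (so a half turn about z gives the same grasp; the last joint's range is limited). The gripper opens to 94 mm and grips with 3 to 60 N. Pads are 16 mm wide; open, the fingers measure 119 mm over their backs; the gripper's body (75 mm by 177 mm) begins 78 mm behind the grasp point.
Start: joints at [-1.316, 0.3, 1.521, -0, 1.321, -0.067], TCP at [0.174, -0.522, 0.205] pointing down, gripper open.
Joint ranges: [-3.03, 3.03], [-0.79, 2.21], [0.23, 2.52], [-1.04, 4.18], [0, 3.07], [-2.55, 2.55]. Speed limits (rad/s): [2.22, 2.22, 2.57, 3.14, 3.14, 3.14].

INTERFACE

Orientations are given as a rotation vector (axis times angle).
In Python, from workcell import robot, capture, order gives the robot as it stands.
- The arm moves only by the tool carry_out, never from a script. Its argument "motion" is a list of rows, each an object with "slide": the shift along the tool's x, y, z in m, a list of three; "yaw": the turn about the tool's z in rad. A call has 1 to 20 rows; each row is the pose to reach, as a shift and turn from the pose measured when the call began, along the tool's axes at that moment; what a row does not reach only later rows make up. A row lasts 1/8 s, in which the tool goes at most 62.5 mm and 10.7 degrees, less where a joint would pass 70% of its speed; a pose out of reach is approached as far as the arm can. A call with a gripper value outside its range is refused whole. "hand" is the opening, from 0 (shut) to 1 (fully open), set as the call begins (left out, the last holds). The fingers move at their own pace and stop on an object; "grip_force" is the grip in N (left out, the last holds). Time passes only in rows, so rows that repeat a pose let the fingers close. It gives the time, the measured TCP pose, the force and the opening at its end, in the units of the state.
- robot.state(): the state, without advancing time (a new reading comes with each control period).
- capture(name): name is "scene" or "side" or "wrist"; returns a dict with "img" (480x640x3 uint8, red, green, blue), "range_z" (480x640 float32, m along the optical axis (not along the pixel's ray), 0 where there is no reading), "intrinsics" (3x3 intrinsics, pixels), "camera_from_world" (4x4, takes a point from world to camera coordinates). Camera axes: x right, y up, looking along -z (the intrinsics and any distortion apply to the point x, -y, -z); pixel columns grow to the right and rows downward; lengths in m; the calibration is good to about 2 mm. A picture is of the moment at which its call begins.
- order.close_job(): hands the job in, once; it reports no verdict.
The state is a dict: "time": time; "joints": joint angles; "qvel": joint speeds; "tau": joint torques, N m; "tcp_pos": TCP position; "tcp_rot": TCP orientation; "ft_force": force on the tool from outside, world axes, zero at the start; "wrist_torque": the same for the moment, N m; "grip_width": finger opening in m.
Only numpy, scipy, OpenCV 4.12 (cv2) and the standard library are available. Lean on these libraries where they do the work, as an engineer would, in place of code of your own. Each camera call takes 0.05 s, during which the arm holds its last target. There are 200 camera calls.

TASK

The four-armed vial rotor has been left sitting high on its spindle, with the slot in its hub turned away from the spindle's drive key, the short radial bar opposite the catch. Turn the rotor until the slot stands over the key, press it down fully home, then push the catch all the way in over the hub's flange. Leave the other things on the bench where they are.

Things in the scene. Friction and masses are not known exactly. Their poses are not given: they have to be found in the camera images.
- station: Fixed white bench instrument; origin on the bench under its vertical spindle axis. Housing 62 mm high, x -105..105, y -110..220 mm. A black deck disc, radius 72, has its top 64 mm above the bench. On it: a round spindle (diameter 14, inside the rotor), the drive key along +x, and the catch on the -x side.
- key (a point): Point on the bright metal drive key's top, 46 mm from the spindle axis, 76 mm above the bench. The key is a radial bar 10 mm wide with a rounded top 12 mm above the deck disc, from the spindle along the station's +x to radius 64 mm: its outer 18 mm show beyond the rotor's flange. If the slot is not over it, it stops the rotor.
- rotor: Loose white plastic rotor, 0.24 to 0.36 kg, threaded on the spindle. Origin on its axis at the flange's underside: 77 mm above the bench at the start, 67 mm when home. Flange: radius 46, 12 thick, one slot along its +x. Hub radius 17. Its yaw equals the station's when the slot is over the key, with 0.06 rad of play each way.
- slot (a point): Mouth of the rotor's one radial slot: 46 mm from its axis along the rotor's +x, at the flange's underside. Slot 16 mm wide, through the flange and open at the rim.
- arm (a point): Top of one arm, 65 mm from the rotor's axis, at 45 degrees from its +x; the others are at 135, 225, 315. Arms 14 mm wide, 30 to 42 mm above the rotor's origin, out to radius 84; then end pads (radius 14, centred at 98) with capped vials up to 74 mm above the origin. 1 to 2 N on an arm's side turns the rotor; it stops with the push.
- hub_top (a point): Centre of the rotor's flat closed hub top, radius 20 mm, 42 mm above the rotor's origin: the place to press.
- collar (a joint): Travel in m of the hidden friction collar that holds the rotor up: 0 high (rotor 1 mm above the key, free to turn), 0.010 down, rotor home. It gives way to about 3 to 6 N on the hub top, more than the rotor's own weight, and stays down.
- catch (a joint): Travel of the catch in m: 0 to 0.004 (open) at the start, 0.018 fully in, its tongue covering the flange's rim by 10 mm. It slides along the station's +x, towards the spindle, with about 2.5 N and stays where left. With the rotor high, the flange blocks it.
- catch_tab (a point): Middle of the outer face of the catch's upright tab, the face to push; 92 mm above the bench, at station x = -84 mm plus the travel. Tab 24 mm wide, 8 thick, 81 to 99 mm above the bench; the guide block below and outside it is 80 mm high. High rotor arms pass 8 mm over the tab; when home, the tab is midway between two arms.
- reagent: Bystander: amber bottle, 56 mm wide, 110 mm high; origin under its centre.
- forceps: Bystander: steel forceps lying flat, 110 mm long along x.
- weight: Bystander: brass weight, 30 mm wide, 42 mm high.
- dish: Bystander: open glass dish, 90 mm wide, 16 mm high.
- jar: Bystander: small jar, 44 mm wide, 55 mm high.
- slidebox: Bystander: grey box, 85 by 60 by 32 mm.
- marker: Bystander: black marker lying along x, 130 mm long.

How it is judged:
On the way:
1. rotor fully home on the key (z of rotor in the frame of station below 0.0695 m and horizontal distance between slot and key below 0.006 m and horizontal distance between rotor and station below 0.004 m and angle between rotor's own z axis and vertical below 0.06 rad), for 0.2 s.
At the end, for the whole second after the job is handed in: The rotor is home: its origin within 5.5 mm of the deck disc (3 mm is fully down), slot mouth within 6 mm of the key point and axis within 4 mm of the spindle axis seen from above, level within 0.06 rad, at rest; the catch is at least 14 mm in (all of step 1 and value of joint catch above 0.014 m and linear speed of rotor below 0.02 m/s); the robot touches nothing.
It fails at once if a bystander (amber bottle, forceps, brass weight, glass dish, small jar, slide box, marker) is moved more than 30 mm (distance of any of reagent, forceps, weight, dish, jar, slidebox, marker from where it was at the start of the episode above 0.03 m).
It also fails if it takes over 64 s, if anything falls off the work surface, if the arm or the gripper's body presses on something with over 40 N, if the wrist force passes 120 N, or if a joint passes its speed limit or range.

## Working session

There is one attempt and no reset: what is moved stays moved. The work goes in short steps, Python scripts to look and compute and a tool call to move; the robot and the scene stay as the last step left them, time stands still between calls to the robot, and variables do not carry over. Pictures are saved under pics/ and viewed, about 8 in all and at most 12, crops included, and the job is handed in when it is done.

Besides the shell and the picture viewer there is one more tool, called after "Emit:" as name([rows], argument=value, ...), one row to a line, values as JSON. carry_out: Moves the arm, as the interface text tells. Its arguments: {"type":"object","properties":{"motion":{"type":"array"},"hand":{"type":"number"},"grip_force":{"type":"number"}},"required":["motion"]}

```bash
mkdir -p pics; ls; cat > h.py <<'E'
import numpy as np, cv2
from scipy.spatial.transform import Rotation as R
from workcell import robot, capture, order
def cloud(c):
    K=c["intrinsics"];z=c["range_z"];v,u=np.mgrid[:480,:640]
    p=np.stack([(u-K[0,2])/K[0,0]*z,-(v-K[1,2])/K[1,1]*z,-z,np.ones_like(z)],-1)
    w=(p@np.linalg.inv(c["camera_from_world"]).T)[...,:3]; w[z<=0]=np.nan
    return w
def proj(c,P):
    P=np.atleast_2d(P); q=np.c_[P,np.ones(len(P))]@c["camera_from_world"].T
    K=c["intrinsics"]; return np.c_[K[0,2]-K[0,0]*q[:,0]/q[:,2], K[1,2]+K[1,1]*q[:,1]/q[:,2]]
def save(n,img): cv2.imwrite("pics/"+n,cv2.cvtColor(img,cv2.COLOR_RGB2BGR))
E
python3 - <<'E'
from h import *
s=robot.state();print(s)
a=[capture(n) for n in("scene","side")]
for n,c in zip(("scene","side"),a):
    print(n,np.linalg.inv(c["camera_from_world"])[:3,3],-np.linalg.inv(c["camera_from_world"])[:3,2]); np.savez(n+"0.npz",**c)
    save(n+"0.png",c["img"])
E
```

```text
pics
{'time': 0.0, 'joints': array([-1.31559713e+00,  3.00486852e-01,  1.52157605e+00, -2.34354890e-05,
        1.32070635e+00, -6.65992586e-02]), 'qvel': array([ 0.00094163,  0.00029652,  0.00019774, -0.00136864,  0.00066565,
        0.00159703]), 'tau': array([-1.40032909e-03, -5.31808019e+01, -3.52734518e+01,  7.07320590e-02,
        2.44048942e-02, -1.07267044e-04]), 'tcp_pos': array([ 0.17387538, -0.52151476,  0.20487982]), 'tcp_rot': array([-2.54804734e+00,  1.83642464e+00,  1.44651490e-03]), 'ft_force': array([ 1.43789459, -0.04320502, -0.29681937]), 'wrist_torque': array([-0.04523508, -0.03843455, -0.02421002]), 'grip_width': 0.09397906115957781}
scene [1.23012465 0.16251108 0.6978111 ] [-0.75902345 -0.10536407 -0.64248098]
side [0.18861502 0.66955744 0.888352  ] [ 0.36852241 -0.54863679 -0.75045913]
```

View pics/scene0.png

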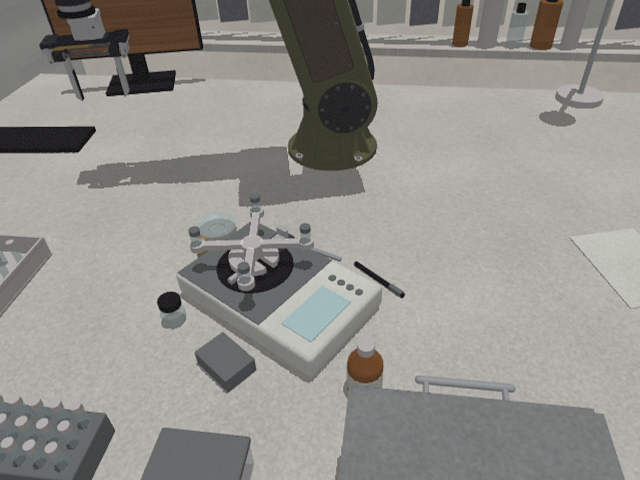

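View pics/side0.png

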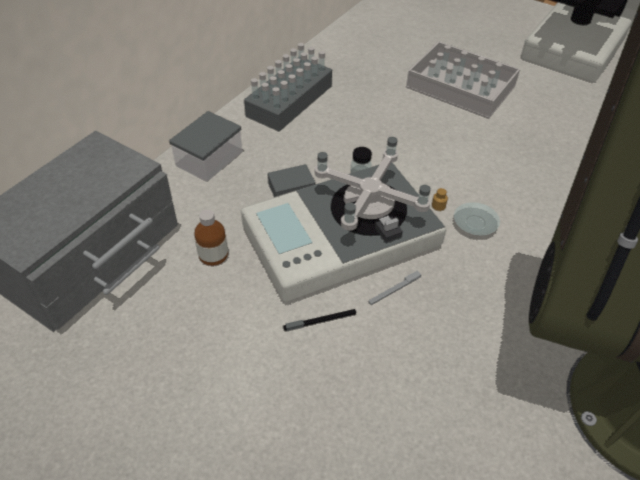

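The side view shows the rotor hub near (372,185), the catch near (388,228) and the control panel at (285,225), which is the station's +y end. The scene view shows the hub at (252,242). Next I'll measure from the depth data.

```bash
cat > m.py <<'E'
from h import *
P=[];C=[]
for n in("scene0","side0"):
    c=dict(np.load(n+".npz")); w=cloud(c); P.append(w.reshape(-1,3));C.append(c["img"].reshape(-1,3))
    uv=(242,252) if n=="scene0" else (185,372)
    print(n,"hub",w[uv])
for i,p in enumerate(P):
    # housing top
    hub=np.array([0.5,0,0]); 
    m=(abs(p[:,2]-.0625)<.004)&(p[:,0]>.2)&(p[:,0]<.85)&(abs(p[:,1])<.5); q=p[m][:,:2]
    print(i,len(q),q.mean(0)); 
    g=np.zeros((700,1000),np.uint8); a=((q-[.2,-.5])*1000).astype(int); g[a[:,0].clip(0,699),a[:,1].clip(0,999)]=255
    g=cv2.morphologyEx(g,cv2.MORPH_CLOSE,np.ones((9,9)))
    k,l,st,_=cv2.connectedComponentsWithStats(g); j=1+st[1:,4].argmax()
    r=cv2.minAreaRect(np.argwhere(l==j).astype(np.float32)); print("rect",np.array(r[0])/1000+[.2,-.5],r[1],r[2])
E
python3 m.py
```

```text
scene0 hub [ 0.56350911 -0.07334368  0.11914593]
side0 hub [ 0.55939461 -0.07418857  0.11889964]
0 8774 [ 0.61840661 -0.01744052]
rect [ 0.59358826 -0.02885291] (324.3038330078125, 203.225830078125) 59.03623962402344
1 3601 [ 0.58486278 -0.02023525]
rect [ 0.56460834 -0.06794916] (220.91046142578125, 203.40626525878906) 59.64188766479492
```

```bash
cat >> h.py <<'E'
def ortho(c,O,yaw,z,half=.12,s=2.5e3):
    n=int(2*half*s); e=np.array([[np.cos(yaw),np.sin(yaw)],[-np.sin(yaw),np.cos(yaw)]])
    px=np.float32([[0,0],[n,0],[n,n],[0,n]]); loc=(px/s-half)*[1,-1]
    uv=proj(c,np.c_[loc@e+O,np.full(4,z)]).astype(np.float32)
    return cv2.warpPerspective(c["img"],cv2.getPerspectiveTransform(uv,px),(n,n))
E
cat > m2.py <<'E'
from h import *
O=np.array([.563,-.075]);yaw=np.radians(-31)
ims=[]
pts=[]
for n in("scene0","side0"):
    c=dict(np.load(n+".npz")); w=cloud(c).reshape(-1,3)
    row=[ortho(c,O,yaw,z,.1,1900) for z in(.089,.119)]
    ims.append(np.hstack(row))
    d=np.linalg.norm(w[:,:2]-O,axis=1)
    q=w[(abs(w[:,2]-.1185)<.003)&(d<.082)][:,:2]; pts.append(q)
    h=q[np.linalg.norm(q-O,axis=1)<.018].mean(0)
    print(n,len(q))
from scipy.optimize import minimize
def cost(x,q):
    r=q-x[:2]; R_=np.linalg.norm(r,axis=1); a=np.arctan2(r[:,1],r[:,0])-x[2]
    a=(a+np.pi/4)%(np.pi/2)-np.pi/4   # nearest arm
    m=R_>.025
    return np.mean(np.minimum(abs(R_*np.sin(a))[m],.012)**2)*1e6
for q in pts+[np.vstack(pts)]:
    b=min((minimize(cost,[*O,t],args=(q,),method="Nelder-Mead",options=dict(initial_simplex=[[*O,t],[O[0]+.004,O[1],t],[O[0],O[1]+.004,t],[*O,t+.1]])) for t in np.arange(0,1.57,.2)),key=lambda r:r.fun)
    print(b.x[:2],np.degrees(b.x[2])%90,b.fun)
save("ortho0.png",cv2.resize(np.vstack(ims),None,fx=.78,fy=.78))
E
python3 m2.py
```

```text
scene0 1000
side0 866
[ 0.56496827 -0.07395718] 8.693957188121601 20.508653591993056
[ 0.56248568 -0.07412823] 8.798345126116821 18.24522348579436
[ 0.5641254  -0.07400505] 8.727998624123936 20.441937508784765
```

View pics/ortho0.png

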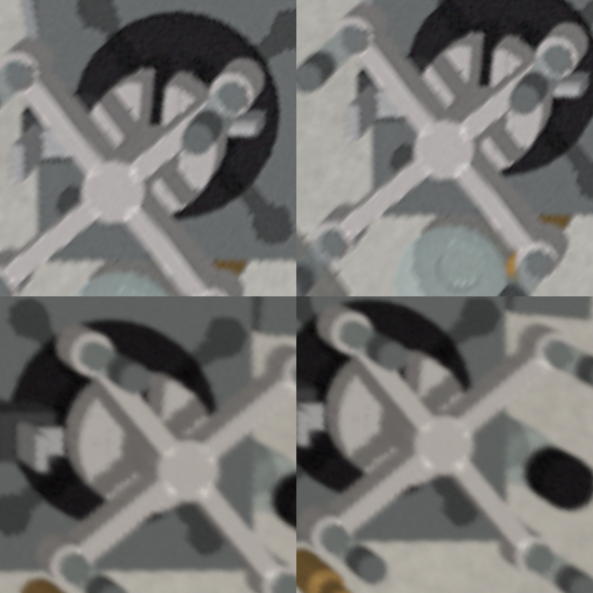

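The orthophotos (station frame, +x right) show the key at the right and the slot's dark gap at the top, at (155,95). The arm fit then gives a rotor yaw of about +85° relative to the station. The plan is to straddle the arm at world 99° with the jaws, swing it clockwise about 85°, press the hub, then push the catch.

```bash
cat >> h.py <<'E'
def plan(targets):
    """targets: (x,y,z,jaw angle deg) world -> rows (slide,yaw) from current pose"""
    s=robot.state(); M=R.from_rotvec(s["tcp_rot"]).as_matrix(); t0=np.degrees(np.arctan2(M[1,0],M[0,0]))
    print("pose",s["tcp_pos"].round(4),"jaw",t0.round(2),"tilt",np.degrees(np.arccos(-M[2,2])).round(2),"t",s["time"],"F",s["ft_force"].round(2))
    for x,y,z,a in targets:
        d=M.T@(np.array([x,y,z])-s["tcp_pos"]); w=-((a-t0+180)%360-180)
        print(d.round(4).tolist(),round(np.radians(w),3))
E
python3 -c "
from h import *
plan([(.553,-.075,.25,8.7)])"
```

```text
pose [ 0.1739 -0.5216  0.205 ] jaw -71.56 tilt 0.05 t 0.1 F [ 0.5   0.14 -0.52]
[-0.3038, -0.5009, -0.0447] -1.401
```

Emit:
carry_out([
  {"slide":[0,0,-0.045],"yaw":0},
  {"slide":[-0.024,-0.04,-0.045],"yaw":-0.11},
  {"slide":[-0.049,-0.08,-0.045],"yaw":-0.22},
  {"slide":[-0.073,-0.12,-0.045],"yaw":-0.33},
  {"slide":[-0.097,-0.16,-0.045],"yaw":-0.45},
  {"slide":[-0.122,-0.2,-0.045],"yaw":-0.56},
  {"slide":[-0.146,-0.24,-0.045],"yaw":-0.67},
  {"slide":[-0.17,-0.28,-0.045],"yaw":-0.78},
  {"slide":[-0.194,-0.32,-0.045],"yaw":-0.9},
  {"slide":[-0.219,-0.36,-0.045],"yaw":-1.01},
  {"slide":[-0.243,-0.4,-0.045],"yaw":-1.12},
  {"slide":[-0.267,-0.44,-0.045],"yaw":-1.23},
  {"slide":[-0.292,-0.48,-0.045],"yaw":-1.34},
  {"slide":[-0.304,-0.501,-0.045],"yaw":-1.4},
  {"slide":[-0.304,-0.501,-0.045],"yaw":-1.4},
  {"slide":[-0.304,-0.501,-0.045],"yaw":-1.4},
], hand=0.25)

```text
time: 2.1
tcp_pos: [0.5526, -0.0753, 0.2501]
tcp_rot: [-3.132, -0.235, 0.001]
ft_force: [0.5, -0.1, -0.0]
grip_width: 0.0236
```

```bash
python3 - <<'E'
from h import *
c=capture("wrist"); np.savez("w1.npz",**c); save("w1.png",c["img"])
i=np.linalg.inv(c["camera_from_world"]);print(i[:3,3],-i[:3,2])
print(proj(c,[[.564,-.074,.119]]))
plan([(.563-.06*np.sin(np.radians(8.7)),-.074+.06*np.cos(np.radians(8.7)),z,8.7) for z in(.2,.103)])
E
```

```text
[0.54088201 0.00073134 0.42915595] [ 0.03776625 -0.26196708 -0.96433758]
[[330.15356271 232.43703127]]
pose [ 0.5525 -0.0755  0.2502] jaw 8.55 tilt 0.06 t 2.15 F [-0.39  0.12 -0.61]
[0.0105, -0.0598, 0.0503] -0.003
[0.0105, -0.0597, 0.1473] -0.003
```

View pics/w1.png

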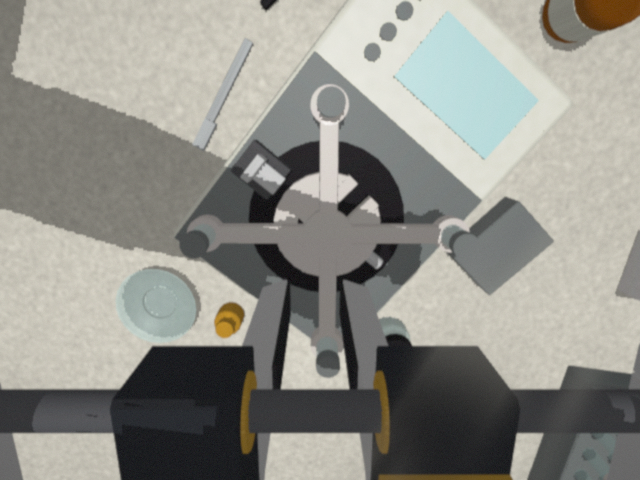

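The wrist view shows the hub at (328,232), the slot gap at (355,195), the key at (375,258) and the catch at (262,168), all as expected. I'll now straddle the upper arm.

Emit:
carry_out([
  {"slide":[0.005,-0.03,0.0],"yaw":0},
  {"slide":[0.0105,-0.06,0.02],"yaw":0},
  {"slide":[0.0105,-0.06,0.05],"yaw":0},
  {"slide":[0.0105,-0.06,0.08],"yaw":0},
  {"slide":[0.0105,-0.06,0.1],"yaw":0},
  {"slide":[0.0105,-0.06,0.12],"yaw":0},
  {"slide":[0.0105,-0.06,0.135],"yaw":0},
  {"slide":[0.0105,-0.06,0.146],"yaw":0},
  {"slide":[0.0105,-0.06,0.146],"yaw":0},
])

```text
time: 3.28
tcp_pos: [0.5537, -0.0146, 0.1039]
tcp_rot: [-3.132, -0.234, 0.002]
ft_force: [-1.0, -0.0, 0.1]
grip_width: 0.0236
```

```bash
python3 - <<'E'
from h import *
# refine station yaw & spindle from wrist ortho, key/catch + hub fit
c=dict(np.load("w1.npz")); w=cloud(c).reshape(-1,3)
O=np.array([.5635,-.074]); d=np.linalg.norm(w[:,:2]-O,axis=1)
q=w[(abs(w[:,2]-.119)<.004)&(d<.03)]; 
from scipy.optimize import minimize
w_=w[np.isfinite(w[:,2])]
# housing edges: points at z~.0625
m=(abs(w[:,2]-.0625)<.0035); g=np.zeros((700,1000),np.uint8); a=((w[m][:,:2]-[.2,-.5])*1000).astype(int)
ok=(a>0).all(1)&(a[:,0]<700)&(a[:,1]<1000);a=a[ok]; g[a[:,0],a[:,1]]=255
g=cv2.morphologyEx(g,cv2.MORPH_CLOSE,np.ones((7,7)))
k,l,st,_=cv2.connectedComponentsWithStats(g); j=1+st[1:,4].argmax()
r=cv2.minAreaRect(np.argwhere(l==j).astype(np.float32)); print("rect",np.array(r[0])/1000+[.2,-.5],r[1],r[2])
O=np.array([.5635,-.074]);y=np.radians(-31)
save("wo.png",np.hstack([ortho(c,O,y,z,.1,2000) for z in (.076,.089)]))
e=lambda a,rr:[O[0]+rr*np.cos(np.radians(a)),O[1]+rr*np.sin(np.radians(a)),.103,a-90]
plan([e(98.7-8.5*i,.06) for i in range(11)])
E
```

```text
rect [ 0.58944    -0.02935394] (317.8704833984375, 200.39288330078125) 59.22247314453125
pose [ 0.5537 -0.0146  0.1039] jaw 8.53 tilt 0.09 t 3.275 F [-1.03 -0.05  0.06]
[0.0007, 0.0002, 0.0009] -0.003
[0.0096, 0.0008, 0.0009] 0.145
[0.0183, 0.0027, 0.0009] 0.294
[0.0266, 0.0059, 0.0009] 0.442
[0.0343, 0.0103, 0.0009] 0.59
[0.0413, 0.0158, 0.0009] 0.739
[0.0474, 0.0223, 0.0009] 0.887
[0.0525, 0.0296, 0.0008] 1.036
[0.0565, 0.0375, 0.0008] 1.184
[0.0592, 0.046, 0.0008] 1.332
[0.0607, 0.0548, 0.0008] 1.481
```

View pics/wo.png

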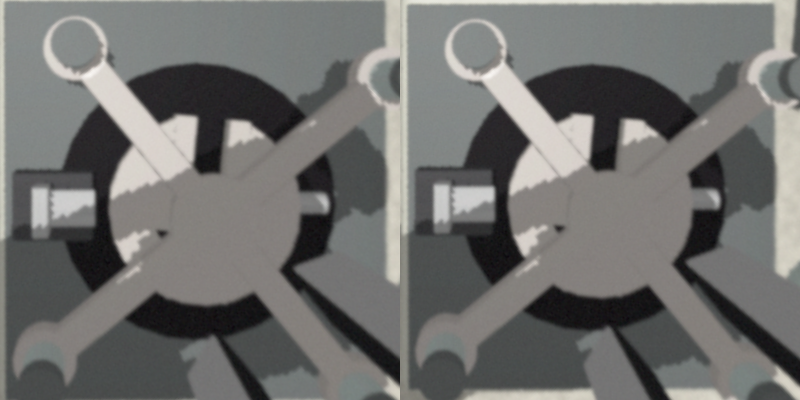

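The rectified wrist view puts the catch at (70,206) and the key at (314,203), so the station yaw is about -31°. The slot is at about +85°, and the jaws clear everything below. Next I'll close them to 16 mm and swing the arm through 84.5°.

Emit:
carry_out([
  {"slide":[0,0,0],"yaw":0},
  {"slide":[0,0,0],"yaw":0},
  {"slide":[0.0052,0.0002,0],"yaw":0.087},
  {"slide":[0.0104,0.0009,0],"yaw":0.174},
  {"slide":[0.0154,0.002,0],"yaw":0.26},
  {"slide":[0.0204,0.0036,0],"yaw":0.347},
  {"slide":[0.0252,0.0056,0],"yaw":0.434},
  {"slide":[0.0299,0.008,0],"yaw":0.521},
  {"slide":[0.0343,0.0107,0],"yaw":0.608},
  {"slide":[0.0384,0.0139,0],"yaw":0.694},
  {"slide":[0.0422,0.0174,0],"yaw":0.781},
  {"slide":[0.0458,0.0212,0],"yaw":0.868},
  {"slide":[0.049,0.0253,0],"yaw":0.955},
  {"slide":[0.0518,0.0297,0],"yaw":1.042},
  {"slide":[0.0542,0.0343,0],"yaw":1.128},
  {"slide":[0.0562,0.0391,0],"yaw":1.215},
  {"slide":[0.0578,0.0441,0],"yaw":1.302},
  {"slide":[0.059,0.0491,0],"yaw":1.389},
  {"slide":[0.0597,0.0543,0],"yaw":1.476},
  {"slide":[0.0597,0.0543,0],"yaw":1.476},
], hand=0.17, grip_force=3)

```text
time: 5.78
tcp_pos: [0.6209, -0.0597, 0.1041]
tcp_rot: [-2.475, 1.935, 0.002]
ft_force: [0.6, 0.1, 0.4]
grip_width: 0.016
```

```bash
cat > m3.py <<'E'
from h import *
import sys
from scipy.optimize import minimize
n=sys.argv[1]; O=np.array([.5635,-.075]); Z=float(sys.argv[2])
pts=[];ims=[]
for k in("scene","side","wrist")[:int(sys.argv[3])]:
    c=capture(k); np.savez(k+n+".npz",**c); w=cloud(c).reshape(-1,3)
    d=np.linalg.norm(w[:,:2]-O,axis=1); q=w[(abs(w[:,2]-Z)<.003)&(d<.08)]
    q=q[:,:2]
    def cost(x):
        r=q-x[:2]; R_=np.linalg.norm(r,axis=1); a=np.arctan2(r[:,1],r[:,0])-x[2]
        a=(a+np.pi/4)%(np.pi/2)-np.pi/4; m=R_>.025
        return np.mean(np.minimum(abs(R_*np.sin(a))[m],.012)**2)*1e6
    t=np.radians(14)
    b=minimize(cost,[*O,t],method="Nelder-Mead",options=dict(initial_simplex=[[*O,t],[O[0]+.004,O[1],t],[O[0],O[1]+.004,t],[*O,t+.1]]))
    print(k,len(q),b.x[:2].round(4),"arm deg",np.degrees(b.x[2]).round(2),b.fun.round(1),"medz",np.median(w[d<.017][:,2]).round(4))
    ims.append(ortho(c,O,np.radians(-31),.080,.09,2100))
save("o"+n+".png",np.hstack(ims[-2:]))
plan([(O[0],O[1],.25,-76)])
E
python3 m3.py 2 .1185 3
```

```text
scene 666 [ 0.5643 -0.0757] arm deg 16.05 28.2 medz 0.4271
side 821 [ 0.561  -0.0746] arm deg 16.48 25.9 medz 0.1168
wrist 5863 [ 0.5602 -0.0771] arm deg 15.78 25.4 medz 0.1186
pose [ 0.6207 -0.0593  0.1039] jaw -75.93 tilt 0.09 t 5.925 F [ 0.51  0.23 -0.51]
[0.0011, 0.0595, -0.146] 0.001
```

View pics/o2.png

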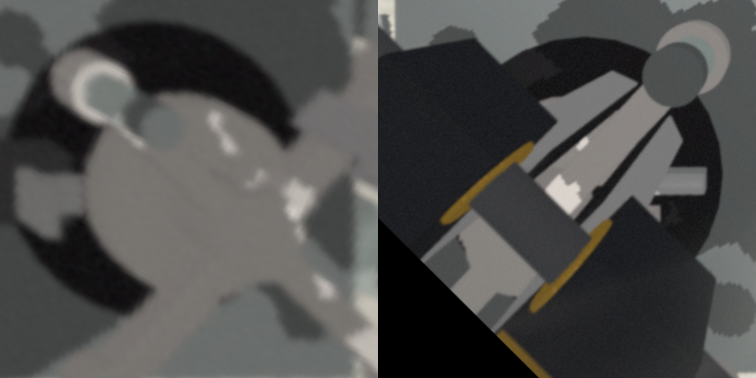

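The view shows the slot mostly hidden under the arm, with the key at (690,180). The arm reads about 16° against a target of about 14.2°, so I'll nudge it 2°, then open and lift to check.

Emit:
carry_out([
  {"slide":[0.001,0,0],"yaw":0.015},
  {"slide":[0.002,0,0],"yaw":0.032},
  {"slide":[0.002,0,0],"yaw":0.032},
  {"slide":[0.002,0,0],"yaw":0.032},
])

```text
time: 6.42
tcp_pos: [0.6212, -0.0612, 0.1039]
tcp_rot: [-2.446, 1.972, 0.002]
ft_force: [-0.3, 1.2, -0.0]
grip_width: 0.0161
```

Emit:
carry_out([
  {"slide":[0,0,0],"yaw":0},
  {"slide":[0,0,0],"yaw":0},
  {"slide":[0,0,-0.03],"yaw":0},
  {"slide":[0,0,-0.07],"yaw":0},
  {"slide":[0,0.02,-0.11],"yaw":-0.15},
  {"slide":[0,0.05,-0.146],"yaw":-0.3},
  {"slide":[0,0.07,-0.146],"yaw":-0.45},
  {"slide":[0,0.07,-0.146],"yaw":-0.45},
  {"slide":[0,0.07,-0.146],"yaw":-0.45},
], hand=0.28)

```text
time: 7.55
tcp_pos: [0.5534, -0.0761, 0.2496]
tcp_rot: [-2.821, 1.381, 0.003]
ft_force: [-0.1, 0.8, 0.2]
grip_width: 0.0264
```

```bash
python3 m3.py 3 .1185 3
```

```text
scene 939 [ 0.5642 -0.0749] arm deg 15.15 20.3 medz 0.3735
side 825 [ 0.5611 -0.0745] arm deg 15.2 19.1 medz 0.1178
wrist 7358 [ 0.5618 -0.0763] arm deg 15.07 16.7 medz 0.3137
pose [ 0.5534 -0.0761  0.2493] jaw -52.05 tilt 0.14 t 7.7 F [ 0.41 -0.22 -0.41]
[0.0054, -0.0086, -0.0007] 0.418
```

View pics/o3.png

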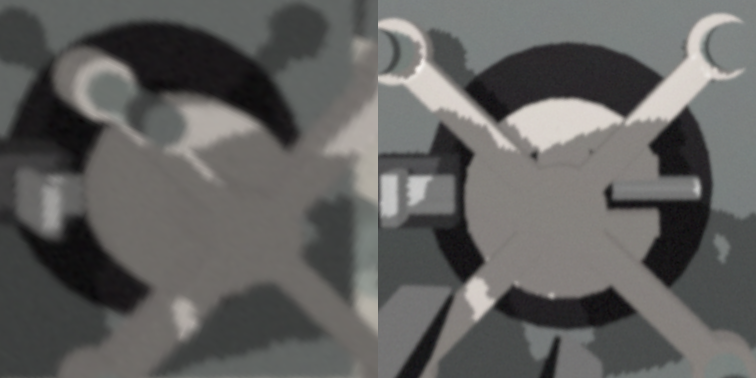

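The wrist view (right) shows the key at (655,188) inside the slot gap. I'll check the lateral margin on each side with true heights, then press.

```bash
python3 - <<'E'
from h import *
c=dict(np.load("wrist3.npz")); w=cloud(c).reshape(-1,3); O=np.array([.563,-.075]); y=np.radians(-31)
e=np.array([[np.cos(y),np.sin(y)],[-np.sin(y),np.cos(y)]])
L=(w[:,:2]-O)@e.T
for n,zl,r in(("key",(.072,.079),(.05,.062)),("flange",(.086,.092),(.03,.044)),("catch",(.095,.102),(-.09,-.06))):
    m=(w[:,2]>zl[0])&(w[:,2]<zl[1])&(L[:,0]>r[0])&(L[:,0]<r[1])&(abs(L[:,1])<.025)
    s=L[m][:,1]; print(n,m.sum(),np.percentile(s,[2,50,98]).round(4)); print(np.histogram(s,np.arange(-.02,.0201,.002))[0])
plan([(.563,-.075,.25,-76),(.563,-.075,.125,-76),(.563,-.075,.105,-76)])
E
```

```text
key 152 [-0.0051  0.0001  0.0041]
[ 0  0  0  0  0  0  0 18 27 31 34 36  6  0  0  0  0  0  0  0]
flange 493 [-0.0242 -0.0097  0.0197]
[32 38 35 36 33 23  0  0  0  0  0  0  0 29 35 38 35 37 29 16]
catch 281 [-0.0124 -0.0007  0.0106]
[ 0  0  0 11 23 22 22 24 23 22 24 23 26 23 23 15  0  0  0  0]
pose [ 0.5534 -0.0761  0.2493] jaw -52.05 tilt 0.14 t 7.7 F [ 0.41 -0.22 -0.41]
[0.0051, -0.0082, -0.0007] 0.418
[0.0053, -0.0083, 0.1243] 0.418
[0.0054, -0.0084, 0.1443] 0.418
```

The key spans about -5 to +4 mm and the slot about -9 to +6.5 mm, so it is centred within 1 mm. I'll shut the fingers and press on the hub.

Emit:
carry_out([
  {"slide":[0.0053,-0.0083,0.03],"yaw":0},
  {"slide":[0.0053,-0.0083,0.07],"yaw":0},
  {"slide":[0.0053,-0.0083,0.1],"yaw":0},
  {"slide":[0.0053,-0.0083,0.12],"yaw":0},
  {"slide":[0.0053,-0.0083,0.128],"yaw":0},
  {"slide":[0.0053,-0.0083,0.131],"yaw":0},
  {"slide":[0.0053,-0.0083,0.133],"yaw":0},
  {"slide":[0.0053,-0.0083,0.135],"yaw":0},
  {"slide":[0.0053,-0.0083,0.137],"yaw":0},
], hand=0)

```text
time: 8.82
tcp_pos: [0.5631, -0.075, 0.1127]
tcp_rot: [-2.823, 1.378, 0.003]
ft_force: [-2.0, 2.0, 3.4]
grip_width: 0.0006
```

Emit:
carry_out([
  {"slide":[0,0,0.001],"yaw":0},
  {"slide":[0,0,0.002],"yaw":0},
  {"slide":[0,0,0.003],"yaw":0},
  {"slide":[0,0,0.004],"yaw":0},
])

```text
time: 9.32
tcp_pos: [0.5634, -0.075, 0.1092]
tcp_rot: [-2.822, 1.378, 0.001]
ft_force: [-5.0, 1.4, 14.4]
grip_width: 0.0006
```

Contact force rose to 14 N at z=0.1092, which matches the home height of 0.109. Next I'll lift and measure.

Emit:
carry_out([
  {"slide":[0,0,-0.02],"yaw":0},
  {"slide":[0,0,-0.06],"yaw":0.12},
  {"slide":[0,0,-0.1],"yaw":0.27},
  {"slide":[0,0,-0.13],"yaw":0.42},
  {"slide":[0,0,-0.13],"yaw":0.57},
  {"slide":[0,0,-0.13],"yaw":0.72},
  {"slide":[0,0,-0.13],"yaw":0.87},
  {"slide":[0,0,-0.13],"yaw":1.02},
  {"slide":[0,0,-0.13],"yaw":1.15},
  {"slide":[0,0,-0.13],"yaw":1.2},
  {"slide":[0,0,-0.13],"yaw":1.2},
])

```text
time: 10.7
tcp_pos: [0.5635, -0.0752, 0.2388]
tcp_rot: [1.552, -2.731, -0.002]
ft_force: [-0.0, 0.2, 0.2]
grip_width: 0.0008
```

```bash
python3 m3.py 4 .1085 3; python3 - <<'E'
from h import *
O=np.array([.563,-.0755]); u=np.array([np.cos(np.radians(-31)),np.sin(np.radians(-31))])
e=np.array([u,[-u[1],u[0]]])
for k in("side4","scene4","wrist4"):
    w=cloud(dict(np.load(k+".npz"))).reshape(-1,3); L=(w[:,:2]-O)@e.T
    m=(w[:,2]>.0955)&(w[:,2]<.102)&(L[:,0]>-.1)&(L[:,0]<-.06)&(abs(L[:,1])<.02)
    print(k,"tab top x,y",m.sum(),np.percentile(L[m],[3,50,97],axis=0).round(4).tolist() if m.any() else "")
    m=(np.hypot(*L.T)<.016)&(w[:,2]<.13); print("hub z",np.median(w[m][:,2]).round(4))
plan([(*(O+u*r),z,-121) for r,z in((-.106,.2),(-.106,.087),(-.09,.087),(-.074,.087))])
E
```

```text
scene 932 [ 0.5637 -0.0748] arm deg 15.07 20.5 medz 0.2753
side 812 [ 0.561  -0.0746] arm deg 15.29 18.6 medz 0.2734
wrist 7345 [ 0.562 -0.077] arm deg 14.89 16.9 medz 0.272
pose [ 0.5635 -0.0751  0.239 ] jaw -120.74 tilt 0.07 t 10.85 F [0.1  0.55 0.73]
[-0.0002, 0.0001, -0.011] -0.781
side4 tab top x,y 44 [[-0.0844, -0.0099], [-0.0799, 0.0018], [-0.0763, 0.0127]]
hub z 0.1071
scene4 tab top x,y 49 [[-0.0829, -0.0101], [-0.0771, 0.0026], [-0.0738, 0.0124]]
hub z 0.109
wrist4 tab top x,y 20 [[-0.0825, -0.0006], [-0.0782, -0.0001], [-0.0747, 0.0003]]
hub z 0.1087
pose [ 0.5635 -0.0751  0.239 ] jaw -120.74 tilt 0.07 t 10.85 F [0.1  0.55 0.73]
[0.0001, 0.1062, 0.0391] 0.004
[0.0001, 0.106, 0.1521] 0.004
[0.0002, 0.09, 0.1521] 0.004
[0.0003, 0.074, 0.1521] 0.004
```

The hub top is at about 0.109, so the rotor is home. The tab's outer face is at about -83 mm. I'll descend outside it and push.

Emit:
carry_out([
  {"slide":[0,0.04,0],"yaw":0},
  {"slide":[0,0.08,0],"yaw":0},
  {"slide":[0,0.11,0.02],"yaw":0},
  {"slide":[0,0.11,0.06],"yaw":0},
  {"slide":[0,0.11,0.1],"yaw":0},
  {"slide":[0,0.11,0.13],"yaw":0},
  {"slide":[0,0.11,0.145],"yaw":0},
  {"slide":[0,0.11,0.151],"yaw":0},
  {"slide":[0,0.11,0.151],"yaw":0},
])

```text
time: 11.98
tcp_pos: [0.4691, -0.0188, 0.0886]
tcp_rot: [-1.553, 2.73, 0.001]
ft_force: [0.4, -1.0, 0.8]
grip_width: 0.0006
```

Emit:
carry_out([
  {"slide":[0,-0.004,0],"yaw":0},
  {"slide":[0,-0.008,0],"yaw":0},
  {"slide":[0,-0.012,0],"yaw":0},
  {"slide":[0,-0.016,0],"yaw":0},
  {"slide":[0,-0.019,0],"yaw":0},
  {"slide":[0,-0.022,0],"yaw":0},
  {"slide":[0,-0.025,0],"yaw":0},
  {"slide":[0,-0.028,0],"yaw":0},
  {"slide":[0,-0.03,0],"yaw":0},
])

```text
time: 13.1
tcp_pos: [0.495, -0.0342, 0.0886]
tcp_rot: [-1.553, 2.731, 0.001]
ft_force: [-2.0, 1.7, 1.0]
grip_width: 0.0
```

Contact is about 2.5 N as the catch slides. I'll keep pushing until the stop is felt.

Emit:
carry_out([
  {"slide":[0,-0.001,0],"yaw":0},
  {"slide":[0,-0.002,0],"yaw":0},
  {"slide":[0,-0.003,0],"yaw":0},
  {"slide":[0,-0.004,0],"yaw":0},
  {"slide":[0,-0.005,0],"yaw":0},
  {"slide":[0,-0.006,0],"yaw":0},
])

```text
time: 13.85
tcp_pos: [0.4992, -0.0367, 0.0885]
tcp_rot: [1.552, -2.729, -0.005]
ft_force: [-14.2, 6.5, 10.4]
grip_width: 0.0007
```

The force rose to about 16 N with the TCP at station x ≈ -75 mm, where the end stop should be. I'll back off, lift and check.

Emit:
carry_out([
  {"slide":[0,0.006,0],"yaw":0},
  {"slide":[0,0.025,0],"yaw":0},
  {"slide":[0,0.03,-0.03],"yaw":0},
  {"slide":[0,0.03,-0.08],"yaw":0},
  {"slide":[0,0.03,-0.13],"yaw":0},
  {"slide":[0,0.05,-0.17],"yaw":0},
  {"slide":[0,0.06,-0.17],"yaw":0},
  {"slide":[0,0.06,-0.17],"yaw":0},
  {"slide":[0,0.06,-0.17],"yaw":0},
])

```text
time: 14.98
tcp_pos: [0.4481, -0.0066, 0.2576]
tcp_rot: [1.552, -2.728, -0.007]
ft_force: [0.2, -0.1, 0.0]
grip_width: 0.0
```

```bash
python3 m3.py 5 .1085 3; python3 - <<'E'
from h import *
O=np.array([.563,-.0755]); u=np.array([np.cos(np.radians(-31)),np.sin(np.radians(-31))])
e=np.array([u,[-u[1],u[0]]])
for k in("side","scene","wrist"):
    w=cloud(dict(np.load(k+"5.npz"))).reshape(-1,3); L=(w[:,:2]-O)@e.T
    m=(w[:,2]>.0955)&(w[:,2]<.102)&(L[:,0]>-.1)&(L[:,0]<-.05)&(abs(L[:,1])<.012)
    print(k,"tab top x",m.sum(),np.percentile(L[m][:,0],[3,50,97]).round(4) if m.any() else "")
    m=(np.hypot(*L.T)<.016)&(w[:,2]<.13); print("hub z",np.median(w[m][:,2]).round(4))
c=dict(np.load("side5.npz"));save("s5.png",cv2.resize(c["img"][120:300,220:480],None,fx=2.5,fy=2.5))
E
```

```text
scene 931 [ 0.5639 -0.0747] arm deg 15.02 20.8 medz 0.1085
side 844 [ 0.5612 -0.0744] arm deg 15.2 17.8 medz 0.1066
wrist 7188 [ 0.561  -0.0765] arm deg 14.87 16.7 medz 0.1085
pose [ 0.4482 -0.0066  0.258 ] jaw -120.75 tilt 0.28 t 15.125 F [-0.37  0.81 -0.46]
[-0.0002, -0.1341, 0.0073] -0.781
side tab top x 44 [-0.067  -0.0626 -0.0583]
hub z 0.1068
scene tab top x 44 [-0.0648 -0.0602 -0.0566]
hub z 0.1089
wrist tab top x 285 [-0.0653 -0.0614 -0.0583]
hub z 0.1085
```

View pics/s5.png

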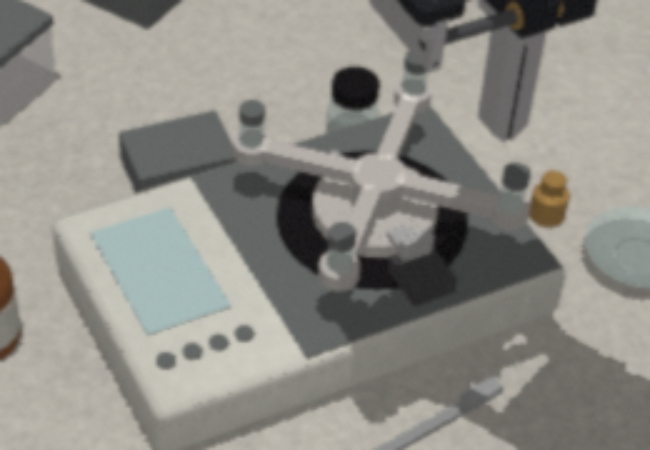

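The picture shows the rotor level and low, the catch moved in at (405,240), and the gripper clear. The tab's outer face is at about -66 mm, the full 18 mm of travel. Handing in.

```bash
python3 -c "
from workcell import order
print(order.close_job())"
```

```text
the job is handed in; nothing more can be done
None
```

The rotor is turned onto the key and pressed home, the catch is fully in, and the job is handed in at about 15 s of the 64 s allowed. No verdict was reported.

- **Turning:** I swung one arm about 85° clockwise with the jaws straddling it. Before pressing, the wrist camera showed the slot centred over the key within about 1 mm.
- **Pressing:** Pushing on the hub with the shut fingers ended at 14 N with the tip at 0.109 m. Afterwards the hub top read 0.1085–0.109 m from two cameras, which is fully home. The side camera read 0.107 m, a 2 mm disagreement within its calibration.
- **Catch:** I pushed the tab until it met its stop at about 16 N. Its outer face then measured at about -65 to -67 mm in the station frame, which is full travel.
- **Final checks:** The rotor's yaw measured about 1° off the station's, inside the 3.4° of play. The gripper was well clear of everything. The bystanders in the last view looked undisturbed, but I did not measure them one by one.

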